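Set out the photometer check standards by shade

TASK

Set out the photometer's check standards for the calibration run: stand the four red-tinted ones upright on the four free grey pads of the blue strip, one to a pad and near its middle, in order of shade from the palest, next to the colourless white-capped blank, to the darkest, next to the black standard. Leave the blank and the black standard standing where they are, and do not knock over any of the six.

Things in the scene. Friction and masses are not known exactly. Their poses are not given: they have to be found in the camera images.
- std_palest: vial-shaped check standard, pale pink, the palest of the four red tints: an upright cylinder 28 mm in diameter, 66 mm tall (the top 19 mm a ribbed cap of the same colour), about 50 g; origin at the centre of its underside, z up along its axis. It starts standing on the bench between the robot and the strip, other containers about it, but 25 mm or more free all round for the fingers.
- std_light: vial-shaped check standard, rose pink, the second palest of the four red tints: an upright cylinder 28 mm in diameter, 66 mm tall (the top 19 mm a ribbed cap of the same colour), about 50 g; origin at the centre of its underside, z up along its axis. It starts standing on the bench between the robot and the strip, other containers about it, but 25 mm or more free all round for the fingers.
- std_deep: vial-shaped check standard, strong red, the second darkest of the four red tints: an upright cylinder 28 mm in diameter, 66 mm tall (the top 19 mm a ribbed cap of the same colour), about 50 g; origin at the centre of its underside, z up along its axis. It starts standing on the bench between the robot and the strip, other containers about it, but 25 mm or more free all round for the fingers.
- std_darkest: vial-shaped check standard, very dark maroon, the darkest of the four red tints: an upright cylinder 28 mm in diameter, 66 mm tall (the top 19 mm a ribbed cap of the same colour), about 50 g; origin at the centre of its underside, z up along its axis. It starts standing on the bench between the robot and the strip, other containers about it, but 25 mm or more free all round for the fingers.
- pad_a: one of the strip's four free seats: a flat round mid-grey pad, 48 mm in diameter, 2 mm thick, fixed in the blue strip. Origin at the centre of its underside; its top, where a standard stands, is 2 mm higher (14 mm above the bench). The pads' letters come in any order along the row.
- pad_b: one of the strip's four free seats: a flat round mid-grey pad, 48 mm in diameter, 2 mm thick, fixed in the blue strip. Origin at the centre of its underside; its top, where a standard stands, is 2 mm higher (14 mm above the bench). The strip is a shallow blue tray, 424 by 90 mm, its rim 18 mm above the bench.
- pad_c: one of the strip's four free seats: a flat round mid-grey pad, 48 mm in diameter, 2 mm thick, fixed in the blue strip. Origin at the centre of its underside; its top, where a standard stands, is 2 mm higher (14 mm above the bench). The strip has six seats in one straight row along its middle, 66 mm apart.
- pad_d: one of the strip's four free seats: a flat round mid-grey pad, 48 mm in diameter, 2 mm thick, fixed in the blue strip. Origin at the centre of its underside; its top, where a standard stands, is 2 mm higher (14 mm above the bench). Seats at the row's two ends are taken by the blank and the black.
- blank: vial-shaped check standard, the blank, colourless: an upright cylinder 28 mm in diameter, 66 mm tall (the top 19 mm a ribbed white cap), about 50 g; origin at the centre of its underside, z up along its axis. It stands loose on the seat at either end of the strip's row and stays there: the shades begin beside it.
- black: vial-shaped check standard, opaque black, cap too: an upright cylinder 28 mm in diameter, 66 mm tall (the top 19 mm a ribbed cap of the same colour), about 50 g; origin at the centre of its underside, z up along its axis. It stands loose on the seat at the other end of the strip's row and stays there: the shades end beside it.
There are look-alikes about, which are no part of the job. Leave any green or yellow look-alike of the std_light alone.

How it is judged:
At the end, for the whole second after the job is handed in: From blank to black stand the palest, second palest, second darkest and darkest red standards, each on its own pad within 12 mm of its centre, upright (0.12 rad), released, at rest; blank and black stand upright within 12 mm of where they were (((horizontal distance between std_palest and pad_a below 0.012 m and z of std_palest in the frame of pad_a between -0.002 and 0.006 m) or (horizontal distance between std_palest and pad_b below 0.012 m and z of std_palest in the frame of pad_b between -0.002 and 0.006 m) or (horizontal distance between std_palest and pad_c below 0.012 m and z of std_palest in the frame of pad_c between -0.002 and 0.006 m) or (horizontal distance between std_palest and pad_d below 0.012 m and z of std_palest in the frame of pad_d between -0.002 and 0.006 m)) and horizontal distance between std_palest and blank between 0.036 and 0.096 m and angle between each of std_palest, std_light, std_deep, std_darkest, blank, black's own z axis and vertical below 0.12 rad and linear speed of each of std_palest, std_light, std_deep, std_darkest, blank, black below 0.02 m/s and angular speed of each of std_palest, std_light, std_deep, std_darkest below 0.2 rad/s and ((horizontal distance between std_light and pad_a below 0.012 m and z of std_light in the frame of pad_a between -0.002 and 0.006 m) or (horizontal distance between std_light and pad_b below 0.012 m and z of std_light in the frame of pad_b between -0.002 and 0.006 m) or (horizontal distance between std_light and pad_c below 0.012 m and z of std_light in the frame of pad_c between -0.002 and 0.006 m) or (horizontal distance between std_light and pad_d below 0.012 m and z of std_light in the frame of pad_d between -0.002 and 0.006 m)) and horizontal distance between std_light and blank between 0.102 and 0.162 m and ((horizontal distance between std_deep and pad_a below 0.012 m and z of std_deep in the frame of pad_a between -0.002 and 0.006 m) or (horizontal distance between std_deep and pad_b below 0.012 m and z of std_deep in the frame of pad_b between -0.002 and 0.006 m) or (horizontal distance between std_deep and pad_c below 0.012 m and z of std_deep in the frame of pad_c between -0.002 and 0.006 m) or (horizontal distance between std_deep and pad_d below 0.012 m and z of std_deep in the frame of pad_d between -0.002 and 0.006 m)) and horizontal distance between std_deep and blank between 0.168 and 0.228 m and ((horizontal distance between std_darkest and pad_a below 0.012 m and z of std_darkest in the frame of pad_a between -0.002 and 0.006 m) or (horizontal distance between std_darkest and pad_b below 0.012 m and z of std_darkest in the frame of pad_b between -0.002 and 0.006 m) or (horizontal distance between std_darkest and pad_c below 0.012 m and z of std_darkest in the frame of pad_c between -0.002 and 0.006 m) or (horizontal distance between std_darkest and pad_d below 0.012 m and z of std_darkest in the frame of pad_d between -0.002 and 0.006 m)) and horizontal distance between std_darkest and blank between 0.234 and 0.294 m and distance of each of blank, black from where it was at the start of the episode below 0.012 m); the robot touches nothing.
It fails at once if one of the six standards is knocked over (tilted by more than 1 rad) (angle between any of std_palest, std_light, std_deep, std_darkest, blank, black's own z axis and vertical above 1 rad).
It also fails if it takes over 96 s, if anything falls off the work surface, if the arm or the gripper's body presses on something with over 40 N, if the wrist force passes 120 N, or if a joint passes its speed limit or range.

ROBOT

A 6-joint arm with a two-finger parallel gripper is mounted at the origin on the work surface. World frame = base frame: x ahead of the robot, y to its left, z up, the work surface at z = 0. Lengths are in m, angles in rad, forces in N, time in s.
With the tool pointing down it reaches from about 0.225 to 0.875 m from the base axis. Payload 3.4 kg.
Tool frame: the origin (TCP) lies between the finger pads; the fingertips stand 14 mm ahead of it and the grasp point (between the pads) lies 5 mm behind it; z points along the fingers, y is the direction in which the jaws open and shut (so a half turn about z gives the same grasp; the last joint's range is limited). The gripper opens to 85 mm and grips with 20 to 120 N. Pads are 22 mm wide; open, the fingers measure 114 mm over their backs; the gripper's body (76 mm by 85 mm) begins 54 mm behind the grasp point. The pads swing forward as they close: fully open they stand 13 mm farther back than shut.
Start: joints at [1.175, 0.276, 1.505, -0, 1.361, -0.121], TCP at [0.156, 0.553, 0.225] pointing down, gripper open.
Joint ranges: [-2.89, 2.89], [-0.75, 2.08], [0.22, 2.7], [-1.18, 4.32], [0.11, 2.71], [-2.7, 2.7]. Speed limits (rad/s): [2.57, 2.57, 3.14, 3.14, 3.14, 3.14].

INTERFACE

Orientations are given as a unit quaternion [w, x, y, z].
In Python, from rig import manip, get_image, job gives the robot as it stands. The module is installed in compiled form; this text tells all that it offers.
- The arm moves only by the tool step_arm, never from a script. Its argument "moves" is one flat list of numbers, 5 for each row, row after row: the shift along the tool's x, y, z as a fraction of full scale, then the turn about the tool's z as a fraction of full scale, then the gripper's target within -1 to 1 (shut at 1, half-way at 0, fully open at -1). In form: [dx, dy, dz, twist, hand, dx, dy, dz, twist, hand, ...]. A call has 1 to 5 rows; each row is the pose to reach, as a shift and turn from the pose commanded when the call began, along the tool's axes at that moment, turning the shorter way round; what a row does not reach only later rows make up. Full scale, the value 1, is 500 mm for a shift and pi rad for a turn. A row lasts 1/10 s, in which the tool goes at most 50 mm and 8.59 degrees, less where a joint would pass 70% of its speed; a pose out of reach is approached as far as the arm can. A call with a number of a shift or a turn outside -1 to 1 is refused whole. A call with a gripper value outside its range is refused whole. The fingers move at their own pace and stop on an object; "force" is the grip in N (left out, the last holds). Time passes only in rows, so rows that repeat a pose let the fingers close. It gives the time, the measured TCP pose, the force and the opening at its end, in the units of the state.
- manip.get_state(): the state, without advancing time (a new reading comes with each control period).
- get_image(name): name is "scene" or "top" or "wrist"; returns a dict with "frame" (384x512x3 uint8, blue, green, red), "fx", "fy", "cx", "cy" (pixels), "rvec" (rotation vector, rad) and "tvec" (3), from world to camera coordinates, as OpenCV has them; the wrist camera has in their place "T_tool_cam" (4x4, takes a point from camera to tool coordinates, whose origin is the TCP and whose axes are the flange's). Camera axes: x right, y down, z forward; pixel columns grow to the right and rows downward; lengths in m; the calibration is good to about 2 mm. The wrist camera is an equidistant fisheye: a pixel r from the principal point sees the ray r / f radians off the axis. A picture is of the moment at which its call begins: read the wrist's pose just before it. There is no depth.
- job.sign_off(): hands the job in, once; it reports no verdict.
The state is a dict: "clock": time; "qpos": joint angles; "qd": joint speeds; "effort": joint torques, N m; "position": TCP position; "ee_rot": TCP orientation; "contact_force": force on the tool from outside, world axes, zero at the start; "moment": the same for the moment, N m; "width": finger opening in m.
Only numpy, scipy, OpenCV 4.12 (cv2) and the standard library are available. Lean on these libraries where they do the work, as an engineer would, in place of code of your own. Each camera call takes 0.05 s, during which the arm holds its last target. There are 200 camera calls.

## Working session

There is one attempt and no reset: what is moved stays moved. The work goes in short steps, Python scripts to look and compute and a tool call to move; the robot and the scene stay as the last step left them, time stands still between calls to the robot, and variables do not carry over. Pictures are saved under pics/ and viewed, about 12 in all and at most 16, crops included, and the job is handed in when it is done.

Besides the shell and the picture viewer there is one more tool, called after "Emit:" as name(argument=value, ...) on one line, values as JSON. step_arm: Moves the arm, as the interface text tells. Its arguments: {"type":"object","properties":{"moves":{"type":"array","items":{"type":"number","minimum":-1,"maximum":1}},"force":{"type":"number"}},"required":["moves"]}

```bash
mkdir -p pics
python3 - <<'E'
from rig import manip,get_image
import cv2
s=manip.get_state();print(s)
for n in("scene","top"):
    d=get_image(n);cv2.imwrite(f"pics/{n}0.png",d["frame"]);print(n,{k:v for k,v in d.items() if k!="frame"})
d=get_image("wrist");cv2.imwrite("pics/w0.png",d["frame"]);print({k:v for k,v in d.items() if k!="frame"})
E
```

```text
{'clock': 0.0, 'qpos': array([ 1.17501570e+00,  2.76567081e-01,  1.50616143e+00,  9.76680694e-06,
        1.36068257e+00, -1.21009937e-01]), 'qd': array([-1.57186840e-04,  2.58554263e-03,  3.96753344e-05,  1.47713261e-03,
       -1.35431135e-03,  4.34851692e-04]), 'effort': array([ 1.04969176e-04, -4.16781557e+01, -2.45806521e+01,  5.22941482e-04,
        1.12207088e-02, -1.89099484e-05]), 'position': array([0.15580632, 0.55291721, 0.22444436]), 'ee_rot': array([-2.36947201e-04,  1.36954522e-01,  9.90576919e-01, -8.77807988e-04]), 'contact_force': array([-1.23295001, -0.93557377,  0.25936814]), 'moment': array([-0.02132448, -0.00532759,  0.04000667]), 'width': 0.0852574970368653}
scene {'fx': 457.7802001118943, 'fy': 457.7802001118943, 'cx': 254.37707115214369, 'cy': 188.17117358683439, 'rvec': array([ 1.95266241,  1.55197467, -0.57556353]), 'tvec': array([-0.12609759, -0.34369614,  1.29579477])}
top {'fx': 348.3929018297387, 'fy': 348.3929018297387, 'cx': 245.96058762284696, 'cy': 195.44010093199734, 'rvec': array([ 2.13527511, -2.11162907,  0.12736232]), 'tvec': array([-0.00094516,  0.53400639,  0.63187696])}
{'fx': 297.3186396354542, 'fy': 297.3186396354542, 'cx': 258.17319861734876, 'cy': 190.28555634027808, 'T_tool_cam': array([[ 9.01282592e-04, -9.52523670e-01, -3.04463210e-01,
         7.81947077e-02],
       [ 9.99999199e-01,  5.87762331e-04,  1.12139768e-03,
        -1.51259197e-04],
       [-8.89205826e-04, -3.04463977e-01,  9.52523436e-01,
        -1.48963924e-01],
       [ 0.00000000e+00,  0.00000000e+00,  0.00000000e+00,
         1.00000000e+00]])}
```

View pics/top0.png

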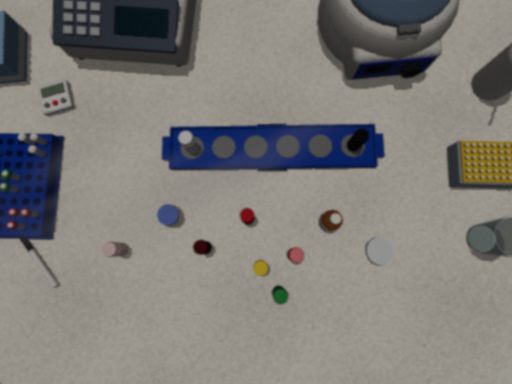

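View pics/scene0.png

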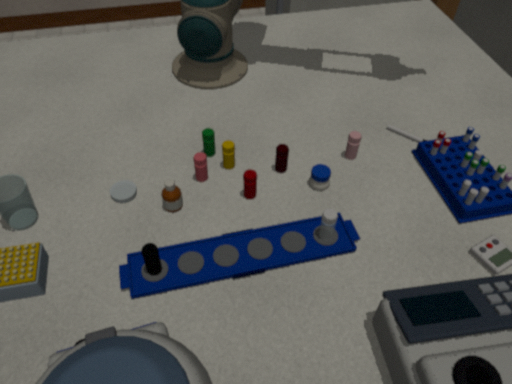

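Top view candidates: pale pink (115,249), rose (296,255), strong red (247,215) and maroon (202,247). Yellow (261,268), green (280,295), the amber bottle (331,220) and the blue jar (169,215) are not part of the job. The blank is on the left-end seat (190,145) and the black on the right-end seat (355,143), with free pads at x≈223, 255, 288 and 320. I'll measure these and confirm in a crop.

```bash
cat > h.py <<'E'
import cv2,numpy as np
from scipy.optimize import least_squares
from scipy.spatial.transform import Rotation as R
def proj(d,P):
    return cv2.projectPoints(np.float64(P),d["rvec"],d["tvec"],np.array([[d["fx"],0,d["cx"]],[0,d["fy"],d["cy"]],[0,0,1.]]),None)[0][:,0]
def back(d,u,z):
    f=lambda p:(proj(d,[[p[0],p[1],z]])[0]-u)
    return least_squares(f,[.4,0]).x
def cent(d,x,y,r,z0,z1):
    a=np.linspace(0,2*np.pi,40);c=np.c_[x+r*np.cos(a),y+r*np.sin(a)]
    h=cv2.convexHull(np.float32(np.r_[proj(d,np.c_[c,c[:,0]*0+z0]),proj(d,np.c_[c,c[:,0]*0+z1])]))
    m=cv2.moments(h);return np.array([m['m10'],m['m01']])/m['m00'],m['m00']
def fit(d,u,r=.014,z0=0,z1=.066):
    return least_squares(lambda p:cent(d,p[0],p[1],r,z0,z1)[0]-u,back(d,u,(z0+z1)/2)).x
E
python3 - <<'E'
from h import *
from rig import get_image
for n,seeds in(("top",dict(palest=(115,249),light=(296,255),deep=(247,215),darkest=(202,247),yellow=(261,268),green=(280,295))),
  ("scene",dict(palest=(353,146),light=(201,167),deep=(250,185),darkest=(282,158),yellow=(228,154),green=(209,142)))):
    d=get_image(n);f=d["frame"]
    lab=cv2.cvtColor(f,cv2.COLOR_BGR2LAB).astype(int)
    for k,(u,v) in seeds.items():
        w=lab[v-22:v+23,u-22:u+23];bg=np.median(w.reshape(-1,3),0)
        ab=np.hypot(w[...,1]-bg[1],w[...,2]-bg[2])
        m=(ab>9).astype(np.uint8)
        nn,l,st,ce=cv2.connectedComponentsWithStats(m)
        i=l[22,22];c=ce[i]+[u-22,v-22]
        p=fit(d,c)
        print(n,k,f[v,u],c.round(1),"area",st[i,4],"exp",round(cent(d,*p,.014,0,.066)[1]),p.round(4))
    if n=="top":
        g=cv2.cvtColor(f,cv2.COLOR_BGR2HSV);roi=np.zeros(f.shape[:2],np.uint8);roi[128:168,168:380]=1
        m=((g[...,1]<70)&(g[...,2]>60)).astype(np.uint8)*roi
        nn,l,st,ce=cv2.connectedComponentsWithStats(m)
        for i in range(1,nn):
            if st[i,4]>100: print("pad",ce[i].round(1),st[i,4],back(d,ce[i],.014).round(4))
        cv2.imwrite("pics/c0.png",cv2.resize(f[120:310,90:390],None,fx=2.6,fy=2.6,interpolation=cv2.INTER_CUBIC))
    else: print(back(d,np.array([0,0]),0))
E
```

```text
top palest [106 108 125] [115.1 249. ] area 2003 exp 366 [0.4283 0.2559]
top light [ 86  81 155] [295.9 254.5] area 217 exp 230 [ 0.4228 -0.0899]
top deep [ 19  16 118] [246.8 215.2] area 201 exp 215 [0.4955 0.0028]
top darkest [13 10 50] [200.3 246.8] area 143 exp 251 [0.4346 0.0907]
top yellow [ 31 134 156] [260.3 267.6] area 214 exp 203 [ 0.3983 -0.0237]
top green [39 88 27] [279.8 295.3] area 218 exp 258 [ 0.3482 -0.06  ]
pad [188.3 142.9] 365 [0.6476 0.1273]
pad [287.4 146. ] 403 [ 0.6418 -0.0776]
pad [319.8 145.6] 393 [ 0.6429 -0.1437]
pad [346.3 146.5] 115 [ 0.6411 -0.1972]
pad [223.4 146.8] 381 [0.6395 0.054 ]
pad [255.4 146.6] 394 [ 0.6403 -0.012 ]
scene palest [65 68 84] [352.9 146.3] area 1874 exp 360 [0.4315 0.2547]
scene light [ 53  52 103] [202.5 162. ] area 451 exp 375 [ 0.4085 -0.0841]
scene deep [ 6  5 65] [249.6 183.4] area 350 exp 393 [0.4919 0.0012]
scene darkest [ 0  0 27] [282.  151.8] area 128 exp 358 [0.4145 0.093 ]
scene yellow [  0  82 100] [228.1 153.8] area 345 exp 362 [ 0.3951 -0.025 ]
scene green [19 55  9] [205.4 147.4] area 448 exp 358 [ 0.364  -0.0706]
[-0.53530054 -0.62103625]
```

View pics/c0.png

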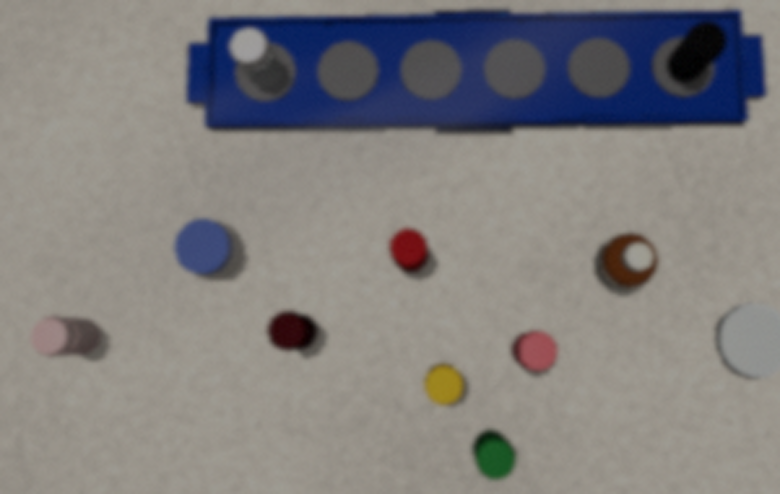

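View pics/w0.png

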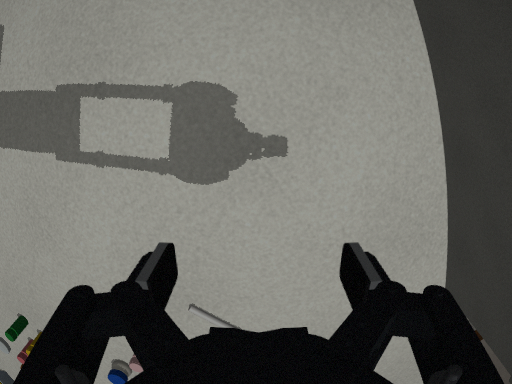

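The crop confirms the four red-tinted ones: palest at crop (50,336), rose (537,352), strong red (409,247) and maroon (289,330). Yellow and green stay put. The wrist view shows only bare bench and the arm's shadow. Next I'll refine the positions from the cap centres and check them with an overlay in the scene camera.

Run:
```python
from h import *
from rig import get_image
t=get_image("top");s=get_image("scene")
print("cam",(-R.from_rotvec(t["rvec"]).as_matrix().T@t["tvec"]).round(3))
P={}
for k,c in dict(palest=(50,336),light=(537,352),deep=(409,247),darkest=(287,330)).items():
    u=np.array(c)/2.6+[90,120]-.3
    P[k]=back(t,u,.066);print(k,P[k].round(4))
P["blank"]=(.6373+.0007,.120);P["black"]=(.6445,-.2098)
im=[]
for d,x0,x1,y0,y1 in((t,95,385,120,310),(s,140,380,120,280)):
    sc=3;f=cv2.resize(d["frame"][y0:y1,x0:x1],None,fx=sc,fy=sc,interpolation=cv2.INTER_CUBIC)
    f=cv2.convertScaleAbs(f,alpha=1.5)
    for k,p in P.items():
        zb=.014 if k in("blank","black") else 0
        for z in(zb,zb+.066):
            a=np.linspace(0,2*np.pi,40)
            q=(proj(d,np.c_[p[0]+.014*np.cos(a),p[1]+.014*np.sin(a),a*0+z])-[x0,y0]+.5)*sc
            cv2.polylines(f,[q.astype(int)],True,(0,255,255) if z>zb else (255,255,0),1)
    im.append(cv2.resize(f,(640,int(f.shape[0]*640/f.shape[1]))))
im=np.vstack(im);im=cv2.resize(im,None,fx=595/im.shape[0],fy=595/im.shape[0]);cv2.imwrite("pics/ov.png",im);print(im.shape)
```

```text
cam [ 0.43  -0.02   0.707]
palest [0.4282 0.2556]
light [ 0.422  -0.0882]
deep [0.4942 0.0017]
darkest [0.4347 0.0868]
(595, 451, 3)
```

View pics/ov.png

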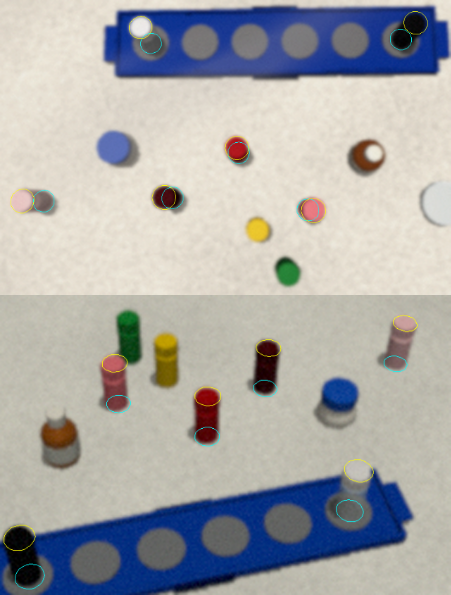

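The overlay matches in both cameras: palest (0.428,0.256), rose (0.422,-0.088), strong red (0.494,0.002) and maroon (0.435,0.087). I'll start with the palest, with the jaws turned along world x.

Emit:
step_arm(moves=[-0.34, -0.21, 0, 0.206, -0.15, -0.34, -0.21, 0, 0.206, -0.15, -0.34, -0.21, 0, 0.206, -0.15, -0.34, -0.21, 0, 0.206, -0.15, -0.34, -0.21, 0, 0.206, -0.15], force=30)

```text
clock: 0.85
position: [0.2949, 0.402, 0.2255]
ee_rot: [0.002, 0.449, 0.893, -0.001]
contact_force: [-1.5, 0.2, 0.1]
width: 0.0493
```

```bash
cat > go.py <<'E'
# usage: go.py x y z : shift (tool axes, fractions) and twist needed from the measured pose to reach jaws-along-x pose
import sys
from h import *
from rig import manip
s=manip.get_state();q=s["ee_rot"];r=R.from_quat([q[1],q[2],q[3],q[0]])
des=R.from_matrix(np.array([[0,1,0],[1,0,0],[0,0,-1.]]))
for a in sys.argv[1:]:
    d=r.inv().apply(np.array([float(v) for v in a.split(",")])-s["position"])/.5
    print("move",d.round(3),"twist",((r.inv()*des).as_rotvec()/np.pi).round(3))
print(s["clock"],s["position"].round(4),round(s["width"],4),s["contact_force"].round(1),s["qpos"].round(2))
E
python3 go.py .428,.256,.15
```

```text
move [-0.393  0.039  0.152] twist [0.001 0.001 0.203]
0.85 [0.2949 0.402  0.2255] 0.0493 [-1.5  0.2  0.1] [ 0.8   0.16  1.66 -0.    1.32  0.16]
```

Emit:
step_arm(moves=[-0.393, 0.039, 0.15, 0.205, -0.15, -0.393, 0.039, 0.15, 0.205, -0.15, -0.393, 0.039, 0.15, 0.205, -0.15, -0.393, 0.039, 0.15, 0.205, -0.15, -0.393, 0.039, 0.15, 0.205, -0.15])

```text
clock: 1.35
position: [0.4274, 0.2579, 0.1486]
ee_rot: [0.0, 0.708, 0.706, -0.001]
contact_force: [-0.5, 0.5, 0.2]
width: 0.0489
```

Emit:
step_arm(moves=[0, 0, 0, 0, -0.15, 0, 0, 0, 0, -0.15])

```text
clock: 1.55
position: [0.425, 0.2621, 0.1506]
ee_rot: [-0.0, 0.705, 0.709, 0.0]
contact_force: [-0.0, 0.2, -1.1]
width: 0.049
```

```bash
python3 go.py .428,.256,.034
python3 - <<'E'
from rig import get_image
import cv2
cv2.imwrite("pics/w1.png",get_image("wrist")["frame"])
E
```

```text
move [-0.013  0.006  0.233] twist [-0.    -0.     0.002]
1.55 [0.425  0.2621 0.1506] 0.049 [-0.   0.2 -1.1] [0.41 0.22 1.78 0.   1.14 0.41]
```

View pics/w1.png

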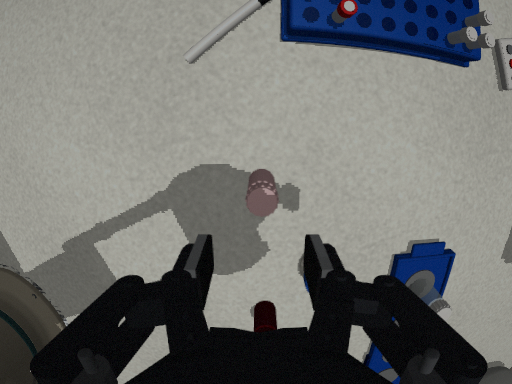

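Wrist view: the palest sits at about (262,190), centred between the fingers. I'll check it against the prediction numerically.

```bash
cat >> h.py <<'E'
def wproj(d,s,P):
    q=s["ee_rot"];r=R.from_quat([q[1],q[2],q[3],q[0]])
    T=d["T_tool_cam"];c=(r.inv().apply(np.atleast_2d(P)-s["position"])-T[:3,3])@T[:3,:3]
    th=np.arctan2(np.hypot(c[:,0],c[:,1]),c[:,2]);a=np.arctan2(c[:,1],c[:,0])
    return np.c_[d["cx"]+d["fx"]*th*np.cos(a),d["cy"]+d["fx"]*th*np.sin(a)]
E
python3 - <<'E'
from h import *
from rig import get_image,manip
s=manip.get_state();d=get_image("wrist")
print(s["position"],wproj(d,s,[[.428,.256,.066],[.428,.256,0],[.428,.256+.014,.066],[.428,.256-.014,.066]]).round(1))
E
python3 go.py .428,.256,.034
```

```text
[0.42490411 0.26258287 0.1508994 ] [[261.9 201.7]
 [261.2 180.4]
 [262.1 185.7]
 [261.7 217.2]]
move [-0.014  0.006  0.234] twist [ 0.    -0.     0.002]
1.65 [0.4248 0.2628 0.151 ] 0.0493 [-0.3  0.3  0.1] [0.41 0.22 1.78 0.   1.14 0.41]
```

Emit:
step_arm(moves=[-0.014, 0.006, 0.03, 0.002, -0.15, -0.014, 0.006, 0.1, 0.002, -0.15, -0.014, 0.006, 0.17, 0.002, -0.15, -0.014, 0.006, 0.234, 0.002, -0.15, -0.014, 0.006, 0.234, 0.002, -0.15])

```text
clock: 2.15
position: [0.4247, 0.2545, 0.0306]
ee_rot: [-0.002, 0.707, 0.708, -0.004]
contact_force: [-0.7, 0.0, 0.5]
width: 0.0489
```

Emit:
step_arm(moves=[0, 0, 0, 0, 1, 0, 0, 0, 0, 1, 0, 0, 0, 0, 1, 0, 0, 0, 0, 1, 0, 0, 0, 0, 1], force=30)

```text
clock: 2.65
position: [0.4295, 0.2551, 0.0347]
ee_rot: [0.0, 0.708, 0.707, 0.002]
contact_force: [-1.5, 0.7, 6.3]
width: 0.0272
```

```bash
python3 go.py .428,.256,.15 .6394,.054,.15
```

```text
move [ 0.002 -0.002 -0.231] twist [ 0.001 -0.    -0.001]
move [-0.401  0.421 -0.23 ] twist [ 0.001 -0.    -0.001]
2.65 [0.4295 0.2551 0.0347] 0.0272 [-1.5  0.7  6.3] [0.4  0.35 1.94 0.   0.85 0.4 ]
```

Emit:
step_arm(moves=[0, 0, -0.05, 0, 1, 0, 0, -0.12, 0, 1, 0, 0, -0.19, 0, 1, -0.07, 0.07, -0.23, 0, 1, -0.13, 0.14, -0.23, 0, 1])

```text
clock: 3.15
position: [0.5001, 0.19, 0.1523]
ee_rot: [0.002, 0.706, 0.708, 0.003]
contact_force: [1.2, 0.5, -0.9]
width: 0.0273
```

Emit:
step_arm(moves=[-0.07, 0.07, 0, 0, 1, -0.135, 0.14, 0, 0, 1, -0.2, 0.21, 0, 0, 1, -0.25, 0.26, 0, 0, 1, -0.27, 0.28, 0, 0, 1])

```text
clock: 3.65
position: [0.6407, 0.051, 0.1481]
ee_rot: [0.001, 0.709, 0.706, 0.0]
contact_force: [-0.0, 1.2, -0.4]
width: 0.0268
```

Emit:
step_arm(moves=[0, 0, 0, 0, 1, 0, 0, 0, 0, 1, 0, 0, 0, 0, 1, 0, 0, 0, 0, 1])

```text
clock: 4.05
position: [0.637, 0.0556, 0.1486]
ee_rot: [-0.0, 0.707, 0.707, 0.0]
contact_force: [-0.4, 0.1, -0.2]
width: 0.027
```

```bash
python3 go.py .6394,.054,.051;python3 - <<'E'
from rig import get_image,manip
from h import *
s=manip.get_state();d=get_image("wrist");f=d["frame"].copy()
p=wproj(d,s,[[.6394+.024*np.cos(a),.054+.024*np.sin(a),.014] for a in np.linspace(0,6.28,40)])
cv2.polylines(f,[p.astype(int)],True,(0,255,255),1)
cv2.imwrite("pics/w2.png",f)
E
```

```text
move [-0.003  0.005  0.195] twist [-0. -0.  0.]
4.05 [0.637  0.0556 0.1486] 0.027 [-0.4  0.1 -0.2] [-0.02  0.42  1.48  0.    1.24 -0.02]
```

View pics/w2.png

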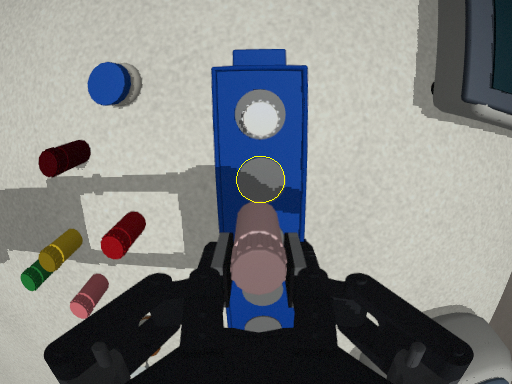

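The wrist view shows the palest held upright, and the yellow predicted circle falls on the pad beside the blank, at (260,180). I'll lower it.

Emit:
step_arm(moves=[-0.003, 0.005, 0.05, 0, 1, -0.003, 0.005, 0.1, 0, 1, -0.003, 0.005, 0.14, 0, 1, -0.003, 0.005, 0.17, 0, 1, -0.003, 0.005, 0.18, 0, 1])

```text
clock: 4.6
position: [0.639, 0.0535, 0.0567]
ee_rot: [-0.001, 0.707, 0.707, -0.001]
contact_force: [0.6, 0.8, -0.4]
width: 0.0269
```

Emit:
step_arm(moves=[0, 0, 0.006, 0, 1, 0, 0, 0.012, 0, 1, 0, 0, 0.016, 0, 1, 0, 0, 0.016, 0, 1, 0, 0, 0.016, 0, 1])

```text
clock: 5.1
position: [0.641, 0.0527, 0.0508]
ee_rot: [0.0, 0.708, 0.707, 0.0]
contact_force: [0.1, -0.3, -1.0]
width: 0.0271
```

```bash
python3 go.py .6394,.054,.049
```

```text
move [ 0.003 -0.003  0.004] twist [ 0. -0. -0.]
5.1 [0.641  0.0527 0.0508] 0.0271 [ 0.1 -0.3 -1. ] [-0.03  0.51  1.59  0.    1.04 -0.02]
```

Emit:
step_arm(moves=[0.003, -0.003, 0.002, 0, 1, 0.003, -0.003, 0.003, 0, 1, 0.003, -0.003, 0.004, 0, 1, 0.003, -0.003, 0.004, 0, 1, 0.003, -0.003, 0.004, 0, 1])

```text
clock: 5.6
position: [0.639, 0.0543, 0.0489]
ee_rot: [-0.0, 0.708, 0.707, 0.0]
contact_force: [-3.8, -0.3, 6.1]
width: 0.0268
```

```bash
python3 go.py .6394,.054,.049
```

```text
move [-0.001  0.001 -0.   ] twist [-0. -0. -0.]
5.6 [0.639  0.0543 0.0489] 0.0268 [-3.8 -0.3  6.1] [-0.02  0.51  1.6   0.    1.03 -0.02]
```

Emit:
step_arm(moves=[0, 0, 0, 0, -0.15, 0, 0, 0, 0, -0.15, 0, 0, 0, 0, -0.15, 0, 0, 0, 0, -0.15, 0, 0, 0, 0, -0.15])

```text
clock: 6.1
position: [0.6392, 0.0542, 0.0481]
ee_rot: [-0.0, 0.708, 0.707, -0.0]
contact_force: [0.9, -0.5, 0.3]
width: 0.0492
```

Emit:
step_arm(moves=[0, 0, -0.03, 0, -0.15, 0, 0, -0.08, 0, -0.15, 0, 0, -0.14, 0, -0.15, 0, 0, -0.2, 0, -0.15, 0, 0, -0.2, 0, -0.15])

```text
clock: 6.6
position: [0.6424, 0.0541, 0.1532]
ee_rot: [0.003, 0.708, 0.707, 0.003]
contact_force: [0.7, -0.7, -0.0]
width: 0.0488
```

```bash
python3 go.py .422,-.088,.15
python3 - <<'E'
from rig import get_image,manip
from h import *
d=get_image("wrist")
cv2.imwrite("pics/w3.png",d["frame"])
E
```

```text
move [-0.285 -0.44   0.002] twist [ 0.003  0.    -0.   ]
6.6 [0.6424 0.0541 0.1532] 0.0488 [ 0.7 -0.7 -0. ] [-0.02  0.42  1.47  0.    1.24 -0.02]
```

View pics/w3.png

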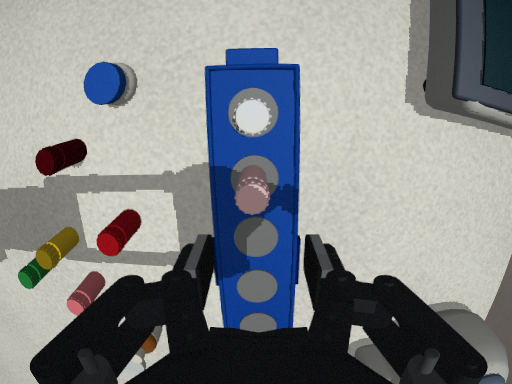

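The palest stands upright on the pad next to the blank, around (252,185), and the blank is undisturbed at (252,115). The rose one is next.

Emit:
step_arm(moves=[-0.05, -0.075, 0, 0, -0.15, -0.1, -0.15, 0, 0, -0.15, -0.15, -0.23, 0, 0, -0.15, -0.2, -0.31, 0, 0, -0.15, -0.24, -0.37, 0, 0, -0.15])

```text
clock: 7.15
position: [0.4502, -0.0659, 0.1468]
ee_rot: [-0.002, 0.708, 0.707, -0.001]
contact_force: [0.8, -0.9, -0.4]
width: 0.0491
```

Emit:
step_arm(moves=[-0.03, -0.045, 0, 0, -0.15, -0.045, -0.07, 0, 0, -0.15, -0.045, -0.07, 0, 0, -0.15, -0.045, -0.07, 0, 0, -0.15, -0.045, -0.07, 0, 0, -0.15])

```text
clock: 7.65
position: [0.4203, -0.0877, 0.1482]
ee_rot: [0.0, 0.707, 0.707, 0.0]
contact_force: [0.1, -0.3, -0.3]
width: 0.0487
```

Emit:
step_arm(moves=[0, 0, 0, 0, -0.15, 0, 0, 0, 0, -0.15, 0, 0, 0, 0, -0.15])

```text
clock: 7.95
position: [0.4193, -0.0877, 0.1482]
ee_rot: [-0.0, 0.707, 0.707, 0.0]
contact_force: [0.3, 0.2, 0.1]
width: 0.0494
```

```bash
python3 go.py .422,-.088,.034
python3 - <<'E'
from rig import get_image,manip
from h import *
s=manip.get_state();d=get_image("wrist");f=d["frame"].copy()
for z in(0,.066):
    p=wproj(d,s,[[.422+.014*np.cos(a),-.088+.014*np.sin(a),z] for a in np.linspace(0,6.28,40)])
    cv2.polylines(f,[p.astype(int)],True,(0,255,255),1)
cv2.imwrite("pics/w4.png",f)
E
```

```text
move [-0.001  0.005  0.228] twist [-0. -0. -0.]
7.95 [ 0.4193 -0.0877  0.1482] 0.0494 [0.3 0.2 0.1] [-0.37  0.12  1.92  0.    1.1  -0.37]
```

View pics/w4.png

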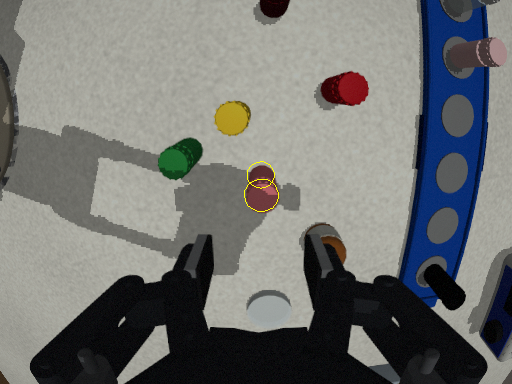

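The rose standard at (262,185) matches the prediction. Green (178,160) and the amber bottle (325,240) stay clear of the fingers.

Emit:
step_arm(moves=[-0.001, 0.005, 0.05, 0, -0.15, -0.001, 0.005, 0.11, 0, -0.15, -0.001, 0.005, 0.17, 0, -0.15, -0.001, 0.005, 0.21, 0, -0.15, -0.001, 0.005, 0.228, 0, -0.15])

```text
clock: 8.5
position: [0.4203, -0.088, 0.0327]
ee_rot: [-0.002, 0.708, 0.707, -0.001]
contact_force: [-0.2, 0.0, -0.2]
width: 0.0493
```

Emit:
step_arm(moves=[0, 0, 0, 0, 1, 0, 0, 0, 0, 1, 0, 0, 0, 0, 1, 0, 0, 0, 0, 1, 0, 0, 0, 0, 1])

```text
clock: 9.0
position: [0.4219, -0.0886, 0.0349]
ee_rot: [0.001, 0.708, 0.707, 0.0]
contact_force: [-0.0, 0.4, -0.6]
width: 0.0271
```

```bash
python3 go.py .422,-.088,.15 .6403,-.012,.15
```

```text
move [ 0.001  0.001 -0.23 ] twist [ 0.  0. -0.]
move [ 0.154  0.437 -0.23 ] twist [ 0.  0. -0.]
9.0 [ 0.4219 -0.0886  0.0349] 0.0271 [-0.   0.4 -0.6] [-0.37  0.27  2.08  0.    0.79 -0.37]
```

Emit:
step_arm(moves=[0, 0, -0.05, 0, 1, 0, 0, -0.12, 0, 1, 0, 0, -0.19, 0, 1, 0.02, 0.07, -0.23, 0, 1, 0.045, 0.14, -0.23, 0, 1])

```text
clock: 9.5
position: [0.4943, -0.0669, 0.1535]
ee_rot: [0.004, 0.708, 0.706, 0.002]
contact_force: [-0.5, -1.1, -0.6]
width: 0.0268
```

Emit:
step_arm(moves=[0.03, 0.09, 0, 0, 1, 0.06, 0.17, 0, 0, 1, 0.08, 0.23, 0, 0, 1, 0.1, 0.28, 0, 0, 1, 0.108, 0.296, 0, 0, 1])

```text
clock: 10.0
position: [0.642, -0.0113, 0.149]
ee_rot: [0.0, 0.707, 0.707, 0.001]
contact_force: [0.1, 0.1, -0.3]
width: 0.027
```

Emit:
step_arm(moves=[0, 0, 0, 0, 1, 0, 0, 0, 0, 1, 0, 0, 0, 0, 1, 0, 0, 0, 0, 1])

```text
clock: 10.4
position: [0.6385, -0.0128, 0.1497]
ee_rot: [-0.0, 0.708, 0.706, -0.0]
contact_force: [0.2, -0.1, -0.5]
width: 0.0271
```

```bash
python3 go.py .6403,-.012,.058
```

```text
move [0.002 0.004 0.183] twist [-0.     0.    -0.001]
10.4 [ 0.6385 -0.0128  0.1497] 0.0271 [ 0.2 -0.1 -0.5] [-0.13  0.42  1.48 -0.    1.24 -0.13]
```

Emit:
step_arm(moves=[0.002, 0.004, 0.05, 0, 1, 0.002, 0.004, 0.1, 0, 1, 0.002, 0.004, 0.14, 0, 1, 0.002, 0.004, 0.17, 0, 1, 0.002, 0.004, 0.183, 0, 1])

```text
clock: 10.9
position: [0.64, -0.0115, 0.0564]
ee_rot: [-0.001, 0.708, 0.706, -0.001]
contact_force: [-0.1, 0.4, -0.8]
width: 0.0271
```

Emit:
step_arm(moves=[0, 0, 0.005, 0, 1, 0, 0, 0.01, 0, 1, 0, 0, 0.012, 0, 1, 0, 0, 0.012, 0, 1, 0, 0, 0.012, 0, 1])

```text
clock: 11.4
position: [0.6419, -0.0113, 0.0524]
ee_rot: [0.0, 0.708, 0.707, 0.0]
contact_force: [-0.7, -0.3, -0.4]
width: 0.0272
```

```bash
python3 go.py .6403,-.012,.049
```

```text
move [-0.001 -0.003  0.007] twist [ 0.  0. -0.]
11.4 [ 0.6419 -0.0113  0.0524] 0.0272 [-0.7 -0.3 -0.4] [-0.13  0.51  1.59  0.    1.04 -0.12]
```

Emit:
step_arm(moves=[-0.001, -0.003, 0.002, 0, 1, -0.001, -0.003, 0.004, 0, 1, -0.001, -0.003, 0.006, 0, 1, -0.001, -0.003, 0.007, 0, 1, -0.001, -0.003, 0.007, 0, 1])

```text
clock: 11.9
position: [0.64, -0.0118, 0.0484]
ee_rot: [-0.0, 0.708, 0.707, 0.0]
contact_force: [-1.1, -0.2, 0.7]
width: 0.0272
```

```bash
python3 go.py .6403,-.012,.049
```

```text
move [-0.     0.001 -0.001] twist [-0. -0. -0.]
11.9 [ 0.64   -0.0118  0.0484] 0.0272 [-1.1 -0.2  0.7] [-0.13  0.51  1.6   0.    1.03 -0.13]
```

Emit:
step_arm(moves=[0, 0, 0, 0, -0.15, 0, 0, 0, 0, -0.15, 0, 0, 0, 0, -0.15, 0, 0, 0, 0, -0.15, 0, 0, 0, 0, -0.15])

```text
clock: 12.4
position: [0.6401, -0.0118, 0.0482]
ee_rot: [-0.0, 0.708, 0.707, 0.0]
contact_force: [0.4, -0.6, -0.6]
width: 0.0492
```

Emit:
step_arm(moves=[0, 0, -0.03, 0, -0.15, 0, 0, -0.08, 0, -0.15, 0, 0, -0.14, 0, -0.15, 0, 0, -0.2, 0, -0.15, 0, 0, -0.2, 0, -0.15])

```text
clock: 12.9
position: [0.6432, -0.0122, 0.1533]
ee_rot: [0.004, 0.708, 0.707, 0.003]
contact_force: [0.8, -0.3, -0.4]
width: 0.049
```

```bash
python3 go.py .4942,.0017,.15
```

```text
move [ 0.027 -0.298  0.004] twist [ 0.003  0.    -0.   ]
12.9 [ 0.6432 -0.0122  0.1533] 0.049 [ 0.8 -0.3 -0.4] [-0.13  0.42  1.47  0.    1.24 -0.13]
```

Emit:
step_arm(moves=[0.007, -0.07, 0, 0, -0.15, 0.014, -0.15, 0, 0, -0.15, 0.02, -0.22, 0, 0, -0.15, 0.025, -0.27, 0, 0, -0.15, 0.027, -0.292, 0, 0, -0.15])

```text
clock: 13.4
position: [0.4909, 0.0024, 0.1477]
ee_rot: [-0.001, 0.708, 0.707, -0.001]
contact_force: [0.3, 0.2, 0.3]
width: 0.0488
```

Emit:
step_arm(moves=[0, 0, 0, 0, -0.15, 0, 0, 0, 0, -0.15, 0, 0, 0, 0, -0.15, 0, 0, 0, 0, -0.15, 0, 0, 0, 0, -0.15])

```text
clock: 13.9
position: [0.4949, 0.0018, 0.148]
ee_rot: [-0.0, 0.708, 0.707, 0.0]
contact_force: [0.6, -0.6, -0.5]
width: 0.0491
```

```bash
python3 go.py .4942,.0017,.034
python3 - <<'E'
from rig import get_image,manip
from h import *
s=manip.get_state();d=get_image("wrist");f=d["frame"].copy()
for z in(0,.066):
    p=wproj(d,s,[[.4942+.014*np.cos(a),.0017+.014*np.sin(a),z] for a in np.linspace(0,6.28,40)])
    cv2.polylines(f,[p.astype(int)],True,(0,255,255),1)
cv2.imwrite("pics/w5.png",f)
E
```

```text
move [-0.    -0.001  0.228] twist [-0. -0. -0.]
13.9 [0.4949 0.0018 0.148 ] 0.0491 [ 0.6 -0.6 -0.5] [-0.14  0.22  1.79  0.    1.13 -0.14]
```

View pics/w5.png

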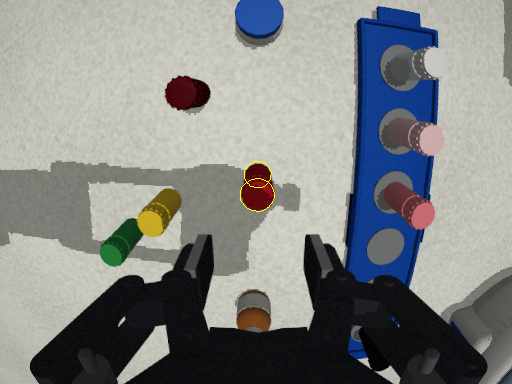

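The strong red at (257,188) matches the prediction. The palest (415,137) and rose (405,205) stand correctly on their pads.

Emit:
step_arm(moves=[0, 0, 0.05, 0, -0.15, 0, 0, 0.11, 0, -0.15, 0, 0, 0.17, 0, -0.15, 0, 0, 0.21, 0, -0.15, 0, 0, 0.228, 0, -0.15])

```text
clock: 14.45
position: [0.4929, 0.0021, 0.0324]
ee_rot: [-0.001, 0.708, 0.707, -0.001]
contact_force: [-0.5, -0.8, -0.2]
width: 0.0495
```

Emit:
step_arm(moves=[0, 0, 0, 0, 1, 0, 0, 0, 0, 1, 0, 0, 0, 0, 1, 0, 0, 0, 0, 1, 0, 0, 0, 0, 1])

```text
clock: 14.95
position: [0.4946, 0.0019, 0.035]
ee_rot: [0.001, 0.708, 0.707, 0.001]
contact_force: [-0.4, -0.3, 0.4]
width: 0.0272
```

```bash
python3 go.py .6418,-.0776,.15
```

```text
move [-0.159  0.295 -0.229] twist [ 0.  0. -0.]
14.95 [0.4946 0.0019 0.035 ] 0.0272 [-0.4 -0.3  0.4] [-0.14  0.35  1.95  0.    0.85 -0.14]
```

Emit:
step_arm(moves=[0, 0, -0.05, 0, 1, 0, 0, -0.12, 0, 1, 0, 0, -0.19, 0, 1, -0.03, 0.05, -0.23, 0, 1, -0.06, 0.11, -0.23, 0, 1])

```text
clock: 15.45
position: [0.5511, -0.0284, 0.1537]
ee_rot: [0.003, 0.707, 0.707, 0.002]
contact_force: [0.4, 0.6, -0.3]
width: 0.0267
```

Emit:
step_arm(moves=[-0.035, 0.065, 0, 0, 1, -0.065, 0.12, 0, 0, 1, -0.085, 0.16, 0, 0, 1, -0.098, 0.184, 0, 0, 1, -0.098, 0.184, 0, 0, 1])

```text
clock: 15.95
position: [0.6425, -0.0784, 0.1491]
ee_rot: [0.001, 0.708, 0.706, 0.0]
contact_force: [0.8, -0.1, -0.4]
width: 0.027
```

Emit:
step_arm(moves=[0, 0, 0, 0, 1, 0, 0, 0, 0, 1, 0, 0, 0, 0, 1, 0, 0, 0, 0, 1])

```text
clock: 16.35
position: [0.6405, -0.0768, 0.1496]
ee_rot: [-0.0, 0.707, 0.707, 0.0]
contact_force: [-0.4, 0.8, -0.4]
width: 0.0268
```

```bash
python3 go.py .6418,-.0776,.056
```

```text
move [-0.002  0.003  0.187] twist [ 0. -0. -0.]
16.35 [ 0.6405 -0.0768  0.1496] 0.0268 [-0.4  0.8 -0.4] [-0.23  0.43  1.46  0.    1.25 -0.23]
```

Emit:
step_arm(moves=[-0.002, 0.003, 0.05, 0, 1, -0.002, 0.003, 0.1, 0, 1, -0.002, 0.003, 0.14, 0, 1, -0.002, 0.003, 0.17, 0, 1, -0.002, 0.003, 0.183, 0, 1])

```text
clock: 16.85
position: [0.6412, -0.0779, 0.0563]
ee_rot: [-0.001, 0.708, 0.707, -0.001]
contact_force: [-1.2, 0.2, -1.0]
width: 0.0269
```

Emit:
step_arm(moves=[0, 0, 0.005, 0, 1, 0, 0, 0.01, 0, 1, 0, 0, 0.012, 0, 1, 0, 0, 0.012, 0, 1, 0, 0, 0.012, 0, 1])

```text
clock: 17.35
position: [0.6429, -0.0784, 0.0524]
ee_rot: [0.0, 0.708, 0.707, 0.0]
contact_force: [-0.8, 0.4, -0.9]
width: 0.0269
```

```bash
python3 go.py .6418,-.0776,.049
```

```text
move [ 0.002 -0.002  0.007] twist [ 0.  0. -0.]
17.35 [ 0.6429 -0.0784  0.0524] 0.0269 [-0.8  0.4 -0.9] [-0.23  0.51  1.58  0.    1.05 -0.23]
```

Emit:
step_arm(moves=[0.002, -0.002, 0.002, 0, 1, 0.002, -0.002, 0.004, 0, 1, 0.002, -0.002, 0.006, 0, 1, 0.002, -0.002, 0.007, 0, 1, 0.002, -0.002, 0.007, 0, 1])

```text
clock: 17.85
position: [0.6414, -0.0773, 0.0485]
ee_rot: [-0.0, 0.708, 0.707, 0.0]
contact_force: [-0.1, 0.3, 1.3]
width: 0.0268
```

```bash
python3 go.py .6418,-.0776,.049
```

```text
move [-0.001  0.001 -0.001] twist [-0. -0. -0.]
17.85 [ 0.6414 -0.0773  0.0485] 0.0268 [-0.1  0.3  1.3] [-0.23  0.52  1.59  0.    1.04 -0.23]
```

Release, lift, and move over to the maroon at (0.4347,0.0868): from the pad, Δx=-0.207 and Δy=+0.164.

Emit:
step_arm(moves=[0, 0, 0, 0, -0.15, 0, 0, 0, 0, -0.15, 0, 0, 0, 0, -0.15, 0, 0, 0, 0, -0.15, 0, 0, 0, 0, -0.15])

```text
clock: 18.35
position: [0.6415, -0.0773, 0.0482]
ee_rot: [-0.0, 0.708, 0.707, 0.0]
contact_force: [-0.3, -0.2, 0.6]
width: 0.0493
```

Emit:
step_arm(moves=[0, 0, -0.03, 0, -0.15, 0, 0, -0.08, 0, -0.15, 0, 0, -0.14, 0, -0.15, 0, 0, -0.2, 0, -0.15, 0, 0, -0.2, 0, -0.15])

```text
clock: 18.85
position: [0.6446, -0.078, 0.1533]
ee_rot: [0.004, 0.708, 0.707, 0.003]
contact_force: [0.8, -0.3, 1.4]
width: 0.0493
```

Emit:
step_arm(moves=[0.05, -0.06, 0, 0, -0.15, 0.11, -0.135, 0, 0, -0.15, 0.17, -0.21, 0, 0, -0.15, 0.23, -0.285, 0, 0, -0.15, 0.28, -0.35, 0, 0, -0.15])

```text
clock: 19.35
position: [0.4639, 0.0642, 0.1475]
ee_rot: [-0.001, 0.708, 0.707, -0.0]
contact_force: [0.4, 1.4, 0.6]
width: 0.0491
```

Emit:
step_arm(moves=[0.03, -0.04, 0, 0, -0.15, 0.048, -0.064, 0, 0, -0.15, 0.048, -0.064, 0, 0, -0.15, 0.048, -0.064, 0, 0, -0.15, 0.048, -0.064, 0, 0, -0.15])

```text
clock: 19.85
position: [0.4364, 0.0863, 0.1483]
ee_rot: [0.001, 0.708, 0.706, 0.0]
contact_force: [0.4, 0.3, 0.0]
width: 0.049
```

Emit:
step_arm(moves=[0, 0, 0, 0, -0.15, 0, 0, 0, 0, -0.15, 0, 0, 0, 0, -0.15])

```text
clock: 20.15
position: [0.4351, 0.0866, 0.1481]
ee_rot: [-0.0, 0.708, 0.706, -0.0]
contact_force: [-0.5, 0.1, 0.1]
width: 0.0493
```

```bash
python3 go.py .4347,.0868,.034
python3 - <<'E'
from rig import get_image,manip
from h import *
s=manip.get_state();d=get_image("wrist");f=d["frame"].copy()
for z in(0,.066):
    p=wproj(d,s,[[.4347+.014*np.cos(a),.0868+.014*np.sin(a),z] for a in np.linspace(0,6.28,40)])
    cv2.polylines(f,[p.astype(int)],True,(0,255,255),1)
cv2.imwrite("pics/w6.png",f)
E
```

```text
move [ 0.    -0.001  0.228] twist [-0.     0.    -0.001]
20.15 [0.4351 0.0866 0.1481] 0.0493 [-0.5  0.1  0.1] [0.04 0.14 1.89 0.   1.11 0.04]
```

View pics/w6.png

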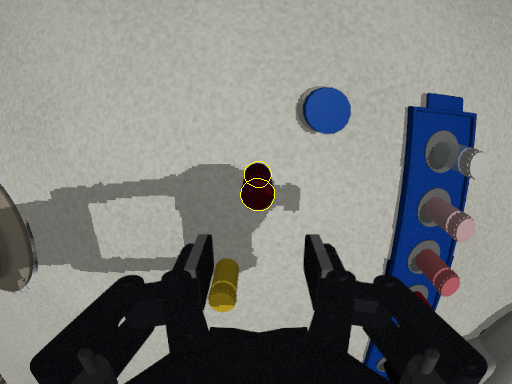

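The maroon at (257,187) matches, so I'll grasp it.

Emit:
step_arm(moves=[0, 0, 0.05, 0, -0.15, 0, 0, 0.11, 0, -0.15, 0, 0, 0.17, 0, -0.15, 0, 0, 0.21, 0, -0.15, 0, 0, 0.228, 0, -0.15])

```text
clock: 20.7
position: [0.4335, 0.0869, 0.0326]
ee_rot: [-0.001, 0.708, 0.707, -0.001]
contact_force: [0.3, 0.1, -1.4]
width: 0.0489
```

Emit:
step_arm(moves=[0, 0, 0, 0, 1, 0, 0, 0, 0, 1, 0, 0, 0, 0, 1, 0, 0, 0, 0, 1, 0, 0, 0, 0, 1])

```text
clock: 21.2
position: [0.4352, 0.087, 0.0349]
ee_rot: [0.0, 0.708, 0.707, 0.001]
contact_force: [0.3, -1.3, -0.8]
width: 0.027
```

```bash
python3 go.py .6429,-.1437,.15
```

```text
move [-0.461  0.416 -0.23 ] twist [ 0. -0. -0.]
21.2 [0.4352 0.087  0.0349] 0.027 [ 0.3 -1.3 -0.8] [0.04 0.28 2.05 0.   0.8  0.04]
```

Emit:
step_arm(moves=[0, 0, -0.05, 0, 1, 0, 0, -0.12, 0, 1, 0, 0, -0.19, 0, 1, -0.05, 0.045, -0.23, 0, 1, -0.11, 0.1, -0.23, 0, 1])

```text
clock: 21.7
position: [0.4867, 0.0322, 0.1533]
ee_rot: [0.003, 0.707, 0.707, 0.003]
contact_force: [0.6, 0.4, -0.8]
width: 0.0269
```

Emit:
step_arm(moves=[-0.065, 0.06, 0, 0, 1, -0.13, 0.12, 0, 0, 1, -0.2, 0.18, 0, 0, 1, -0.26, 0.235, 0, 0, 1, -0.31, 0.28, 0, 0, 1])

```text
clock: 22.2
position: [0.6259, -0.1254, 0.1494]
ee_rot: [0.0, 0.708, 0.706, 0.0]
contact_force: [-0.2, -0.1, 0.5]
width: 0.0269
```

Emit:
step_arm(moves=[-0.02, 0.018, 0, 0, 1, -0.04, 0.035, 0, 0, 1, -0.04, 0.035, 0, 0, 1, -0.04, 0.035, 0, 0, 1, -0.04, 0.035, 0, 0, 1])

```text
clock: 22.7
position: [0.6409, -0.142, 0.1495]
ee_rot: [-0.001, 0.707, 0.707, -0.0]
contact_force: [-0.6, -0.4, -0.2]
width: 0.027
```

```bash
python3 go.py .6429,-.1437,.056
```

```text
move [-0.004  0.004  0.187] twist [-0. -0. -0.]
22.7 [ 0.6409 -0.142   0.1495] 0.027 [-0.6 -0.4 -0.2] [-0.32  0.44  1.44  0.    1.26 -0.32]
```

Emit:
step_arm(moves=[-0.003, 0.004, 0.05, 0, 1, -0.003, 0.004, 0.1, 0, 1, -0.003, 0.004, 0.14, 0, 1, -0.003, 0.004, 0.17, 0, 1, -0.003, 0.004, 0.183, 0, 1])

```text
clock: 23.2
position: [0.6422, -0.1434, 0.0564]
ee_rot: [-0.002, 0.707, 0.707, -0.001]
contact_force: [-0.5, 0.4, -0.6]
width: 0.0273
```

Emit:
step_arm(moves=[0, 0, 0.005, 0, 1, 0, 0, 0.01, 0, 1, 0, 0, 0.012, 0, 1, 0, 0, 0.012, 0, 1, 0, 0, 0.012, 0, 1])

```text
clock: 23.7
position: [0.6443, -0.1449, 0.0524]
ee_rot: [0.0, 0.708, 0.707, 0.0]
contact_force: [0.5, 0.4, -0.9]
width: 0.0268
```

```bash
python3 go.py .6429,-.1437,.049
```

```text
move [ 0.002 -0.003  0.007] twist [ 0.  0. -0.]
23.7 [ 0.6443 -0.1449  0.0524] 0.0268 [ 0.5  0.4 -0.9] [-0.33  0.53  1.55  0.    1.06 -0.33]
```

Emit:
step_arm(moves=[0.002, -0.003, 0.002, 0, 1, 0.002, -0.003, 0.004, 0, 1, 0.002, -0.003, 0.006, 0, 1, 0.002, -0.003, 0.007, 0, 1, 0.002, -0.003, 0.007, 0, 1])

```text
clock: 24.2
position: [0.6423, -0.1438, 0.0485]
ee_rot: [-0.0, 0.708, 0.707, 0.0]
contact_force: [-1.4, -0.6, 0.8]
width: 0.0269
```

```bash
python3 go.py .6429,-.1437,.049
```

```text
move [ 0.     0.001 -0.001] twist [-0. -0. -0.]
24.2 [ 0.6423 -0.1438  0.0485] 0.0269 [-1.4 -0.6  0.8] [-0.33  0.53  1.56  0.    1.05 -0.32]
```

Release, lift and retreat toward the robot, then take a final look.

Emit:
step_arm(moves=[0, 0, 0, 0, -0.15, 0, 0, 0, 0, -0.15, 0, 0, 0, 0, -0.15, 0, 0, 0, 0, -0.15, 0, 0, 0, 0, -0.15])

```text
clock: 24.7
position: [0.6424, -0.1438, 0.0483]
ee_rot: [0.0, 0.708, 0.707, 0.0]
contact_force: [-0.2, -0.1, 0.0]
width: 0.0492
```

Emit:
step_arm(moves=[0, 0, -0.03, 0, -0.15, 0, 0, -0.08, 0, -0.15, 0, 0, -0.14, 0, -0.15, 0, 0, -0.22, 0, -0.15, 0, 0, -0.24, 0, -0.15])

```text
clock: 25.2
position: [0.6449, -0.1446, 0.1733]
ee_rot: [0.004, 0.708, 0.707, 0.002]
contact_force: [0.5, -0.6, 0.5]
width: 0.0497
```

Emit:
step_arm(moves=[-0.02, -0.07, 0, 0, -0.15, -0.05, -0.15, 0, 0, -0.15, -0.08, -0.23, 0, 0, -0.15, -0.1, -0.31, 0, 0, -0.15, -0.12, -0.38, 0, 0, -0.15])

```text
clock: 25.7
position: [0.4499, -0.2034, 0.1676]
ee_rot: [-0.001, 0.708, 0.707, -0.0]
contact_force: [0.5, -1.1, -0.4]
width: 0.0487
```

Emit:
step_arm(moves=[0, 0, 0, 0, -0.15, 0, 0, 0, 0, -0.15, 0, 0, 0, 0, -0.15, 0, 0, 0, 0, -0.15, 0, 0, 0, 0, -0.15])

```text
clock: 26.2
position: [0.4532, -0.2033, 0.168]
ee_rot: [-0.0, 0.707, 0.707, 0.0]
contact_force: [-0.7, -1.0, -0.0]
width: 0.0491
```

Run:
```python
from rig import get_image,manip
from h import *
P=[(.6394,.054),(.6403,-.012),(.6418,-.0776),(.6429,-.1437)]
im=[]
for n,x0,x1,y0,y1 in(("top",160,390,90,180),("scene",115,365,200,300)):
    d=get_image(n);sc=3;f=cv2.resize(d["frame"][y0:y1,x0:x1],None,fx=sc,fy=sc,interpolation=cv2.INTER_CUBIC)
    f=cv2.convertScaleAbs(f,alpha=1.6)
    for p in P:
        for r,z in((.024,.014),(.014,.08)):
            a=np.linspace(0,2*np.pi,40)
            q=(proj(d,np.c_[p[0]+r*np.cos(a),p[1]+r*np.sin(a),a*0+z])-[x0,y0]+.5)*sc
            cv2.polylines(f,[q.astype(int)],True,(0,255,255),1)
    im.append(cv2.resize(f,(720,int(f.shape[0]*720/f.shape[1]))))
im=np.vstack(im);print(im.shape);cv2.imwrite("pics/fin.png",im)
s=manip.get_state();print(s["clock"],s["position"],s["contact_force"].round(1))
```

```text
(569, 720, 3)
26.3 [ 0.45290032 -0.20333284  0.16805172] [-0.7  0.5 -0.1]
```

View pics/fin.png

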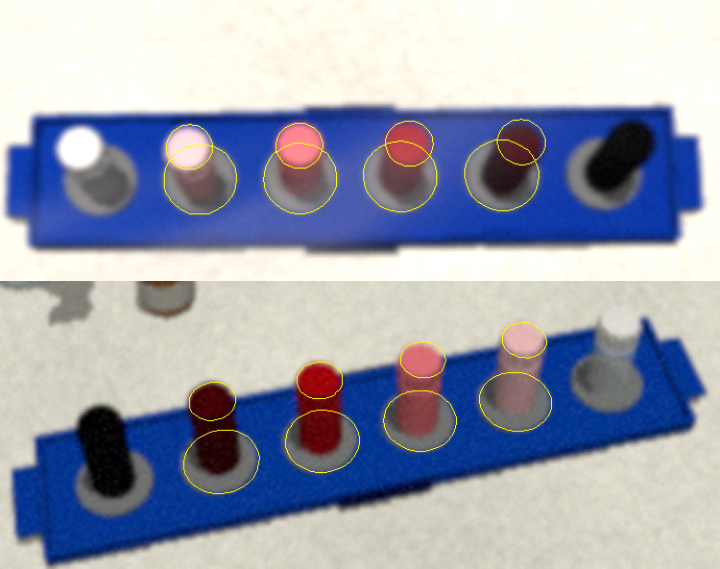

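Both cameras show all six upright. The order from the blank is palest, rose, strong red, maroon, black, and each one matches its predicted centred outline.

```bash
python3 -c "
from rig import job
print(job.sign_off())"
```

```text
the job is handed in; nothing more can be done
None
```

The four red standards now stand on the four free pads. From the blank to the black they run palest, rose, strong red, maroon. The blank, the black and the green and yellow look-alikes were never touched. The job was handed in at about 26 s on the robot's clock, well under the 96 s limit.

Last checks:
- **Placement:** In the final top and scene pictures all six stand upright. Each moved standard matches its predicted centred outline by eye, to within a few millimetres.
- **Gripper:** It was opened and moved well clear of the strip, and the wrist force was near zero.
- **Contact forces:** The largest reading I saw was about 7 N, when the palest touched down, against a limit of 120 N.

No check failed. The only disagreement was early on: my first colour segmentation in the scene camera was off for the rose and maroon standards. I replaced those values with positions from the cap centres, which agreed in the top, scene and wrist views.

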